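# Mount the camera on the copy rail

## Task

Put the small camera on the copy rail so the flash drawing can be photographed: slide its clamp onto the dovetail from the rail's open end, lens towards the drawing, until it rests gently against the stop block, then turn the clamp's wing knob clockwise until the jaw grips the rail firmly and squarely, without forcing it, and let go. Leave the other things on the table where they are.

Things in the scene. Friction and masses are not known exactly. Their poses are not given: they have to be found in the camera images.
- camera (a point): Centre of the small black camera's body. It is fixed on an aluminium rail clamp; together one loose thing, about 0.45 kg. x: the way the lens looks, y: towards the wing knob, z: up. Body 30 mm along x, 50 mm across y (grip it by these sides), 42 mm high. The lens sticks out 24 mm in front. This point is 66.5 mm above the table at the start, 84.5 mm above it when the clamp sits on the rail.
- front (a point): Middle of the front (+x) face of the clamp, 33 mm in front of camera and 36.5 mm lower. This face meets the stop block.
- rail: Copy rail, fixed: aluminium dovetail 320 mm long (open end bevelled over 12 mm), top 40 mm wide and 34 mm above the table, 45 degree flanks, base plate 86 mm wide. Origin on the table under the centre of the open end; x runs from the open end to the wooden easel (105 mm wide, 167 mm high, at x = 310 mm). Clamp x points along rail x; seated, its origin is 18 mm above the table.
- stop: Small black stop block fixed on the rail, 14 mm long, 44 mm wide, reaching 11 mm above the rail's top. Origin on its face towards the open end, at table height; axes as the rail's. It stands 120 to 160 mm from the open end. The clamp's front face goes against this face.
- knob (a joint): Knob angle, rad: starts at 0 to 0.2, at most 2.0. At 0 the bar lies along the rail and the jaw is open; the knob tightens clockwise seen from above (growing values) and its cam draws the jaw in 4 mm per rad. It turns against 0.08 N m and stays where left. The jaw, of unknown wear, begins to grip at 0.6 to 1.4; then the moment grows by 0.04 N m per 10 N of grip. Firm is 10 to 40 N.
- jaw: The sliding aluminium jaw under the knob side of the clamp, 50 mm long. Origin and axes are those of the clamp (middle of its underside between the feet), shifted along y with the jaw.
- tape: Roll of blue tape lying flat, 94 mm across, 25 mm high; origin under its centre. Bystander.
- ink_a: Small ink bottle, 32 mm thick, 75 mm high; origin under its centre. Bystander.
- ink_b: Another small ink bottle, 32 mm thick, 75 mm high; origin under its centre. Bystander.
- marker: Marker pen lying on the table, 135 mm long, 15 mm thick; origin under its middle, x along it. Bystander.
- mug: White mug, 80 mm across, 85 mm high; origin under its centre. Bystander.
- glasses: Spectacles with a yellow frame standing folded out on the table, 128 mm wide, 30 mm high; origin under the middle of the lenses. Bystander.
- carriage: The clamp under the camera, 56 mm long; origin midway between its feet, 66.5 mm below and 5 mm in front of camera, same axes. It stands on two jaws (y -33 to -16 and +23 to +45 mm) that hang 16 mm below its flat plate and hook under the dovetail. Knob open: 2.7 to 5.3 mm side play, less 0.4 mm per 0.1 rad of knob; mid-play is at y = -0.8 mm on the rail (within 0.9 mm), clamped y = +1 mm.
- wing (a point): Centre of the clamp's black wing knob, a bar 40 mm long, 10 mm thick, 14 mm high on an upright spindle; 74 mm to the +y side of the clamp's middle, 55 mm above its feet (73 mm above the table when on the rail). A housing 88 mm out in y and up to 44 mm above the feet carries it. x lies along the bar, z up.

How it is judged:
By the outcome, as a careful person would: the job done as asked, in the order asked, and still so for the second after the job is handed in, with the robot touching nothing.
It also fails if it takes over 72 s, if anything falls off the work surface, if the arm or the gripper's body presses on something with over 40 N, if the wrist force passes 120 N, or if a joint passes its speed limit or range.

## Robot

A 6-joint arm with a two-finger parallel gripper is mounted at the origin on the work surface. World frame = base frame: x ahead of the robot, y to its left, z up, the work surface at z = 0. Lengths are in m, angles in degrees, forces in N, time in s.
With the tool pointing down it reaches from about 0.4 to 0.825 m from the base axis. Payload 7 kg.
Tool frame: the origin (TCP) lies midway between the tips of the shut fingers; the grasp point (between the pads) lies 19 mm behind it (ctrl.hold_point_z is the distance from the TCP to the grasp point, in m); z points along the fingers, y is the line along which they close (so a half turn about z gives the same grasp; the last joint's range is limited). The gripper opens to 88 mm and grips with 3 to 60 N. Pads are 19 mm wide; open, the fingers measure 130 mm over their backs; the gripper's body (78 mm by 193 mm) begins 47 mm behind the grasp point.
Start: joints at [-47.321, 20.546, 0.682, 0, -70.136, -16.507], TCP at [0.298, -0.606, 0.202] pointing down, gripper open.
Joint ranges: [-176.03, 176.03], [-82.01, 121.73], [-58.28, 71.71], [-173.87, 95.51], [-174.79, -0.11], [-173.66, 173.66]. Speed limits (degrees/s): [136.94, 136.94, 172.46, 180, 180, 180].

## Interface

Orientations are given as [roll, pitch, yaw] about the fixed x, y, z axes, in that order (R = Rz(yaw) Ry(pitch) Rx(roll)).
In Python, from plant import ctrl gives the robot as it stands.
- The arm moves only by the tool apply_moves, never from a script. Its argument "deltas" is a list of rows, each an object with "fingers": the finger opening in mm, from 0 to 87.6; "delta_pos": the shift along the tool's x, y, z in mm, a list of three; "angular": the turn, a rotation vector about the tool's x, y, z in degrees, a list of three. A call has 1 to 10 rows; each row is the pose to reach, as a shift and turn from the pose commanded when the call began, along the tool's axes at that moment; what a row does not reach only later rows make up. A row lasts 1/10 s, in which the tool goes at most 50 mm and 8.59 degrees, less where a joint would pass 70% of its speed; a pose out of reach is approached as far as the arm can. A call with a gripper value outside its range is refused whole. The fingers move at their own pace and stop on an object; the grip force is fixed at half the most. Time passes only in rows, so rows that repeat a pose let the fingers close. It gives the time, the measured TCP pose, the force, the opening and the grip force at its end, in the units of the state.
- ctrl.get_obs(): the state, without advancing time (a new reading comes with each control period).
- ctrl.snapshot(name): name is "side" or "top"; returns the picture (420x560x3 uint8, red, green, blue); there is no depth.
- ctrl.camera_params(name): a dict with "fx", "fy", "cx", "cy" (pixels), "cam_to_world" (4x4, takes a point from camera to world coordinates). Camera axes: x right, y up, looking along -z (the intrinsics and any distortion apply to the point x, -y, -z); pixel columns grow to the right and rows downward; lengths in m; the calibration is good to about 2 mm. A picture is of the moment at which its call begins. camera_params takes no time and is no camera call.
- ctrl.close_job(): hands the job in; it is judged then, once.
The state is a dict: "clock": time; "joint_pos": joint angles; "qvel": joint speeds; "tau": joint torques, N m; "tool_pos": TCP position; "orientation": TCP orientation; "force": force on the tool from outside, world axes, zero at the start; "moment": the same for the moment, N m; "opening": finger opening in m; "gripper_force": force on a finger pad.
Only numpy, scipy, OpenCV 4.12 (cv2) and the standard library are available. Lean on these libraries where they do the work, as an engineer would, in place of code of your own. Each camera call takes 0.05 s, during which the arm holds its last target. There are 200 camera calls.

## Working session

There is one attempt and no reset: what is moved stays moved. The work goes in short steps, Python scripts to look and compute and a tool call to move; the robot and the scene stay as the last step left them, time stands still between calls to the robot, and variables do not carry over. Pictures are saved under pics/ and viewed, at most 10 in all, crops included, and the job is handed in when it is done.

Besides the shell and the picture viewer there is one more tool, called after "Call:" by a JSON object that holds its "fn" and its "kwargs". apply_moves: Moves the arm, as the interface text tells. Its arguments: {"type":"object","properties":{"deltas":{"type":"array"}},"required":["deltas"]}

```bash
mkdir -p pics; ls; python3 - <<'E'
from plant import ctrl
import cv2
for n in ("top","side"):
    cv2.imwrite(f"pics/{n}0.png",ctrl.snapshot(n)[...,::-1]); p=ctrl.camera_params(n); print(n,p)
print(ctrl.get_obs(), ctrl.hold_point_z)
E
```

```text
pics
top {'fx': 431.1811064063176, 'fy': 431.1811064063176, 'cx': 279.8117875324072, 'cy': 202.70259040903963, 'cam_to_world': array([[ 0.00948479,  0.99172583, -0.12802312,  0.4519598 ],
       [-0.99966285,  0.01249869,  0.02275902,  0.17898041],
       [ 0.02417083,  0.12776409,  0.99151001,  1.09883084],
       [ 0.        ,  0.        ,  0.        ,  1.        ]])}
side {'fx': 423.6497768044986, 'fy': 423.6497768044986, 'cx': 289.9103155396623, 'cy': 215.70811478784546, 'cam_to_world': array([[-0.80157236,  0.45912429, -0.38299693,  0.2258091 ],
       [-0.59787362, -0.60974206,  0.52034772,  0.65591329],
       [ 0.00537494,  0.64608011,  0.76325068,  0.81206298],
       [ 0.        ,  0.        ,  0.        ,  1.        ]])}
{'clock': 0.1, 'joint_pos': array([-4.73197022e+01,  2.05865201e+01,  6.39397863e-01, -1.85599379e-02,
       -7.01363932e+01, -1.65068894e+01]), 'qvel': array([ 0.03935483, -0.06653637,  0.13627664,  0.13528298,  0.01460158,
        0.07296987]), 'tau': array([-1.87337064e-03, -5.84162343e+01,  2.93749487e+01,  7.01556802e+00,
        1.01473005e-02, -7.04606600e-05]), 'tool_pos': array([ 0.2975018 , -0.6053711 ,  0.20162582]), 'orientation': array([ 1.79914969e+02, -7.00214120e-03, -1.53832905e+02]), 'force': array([ 0.77731308,  0.22606057, -0.6852026 ]), 'moment': array([ 0.07363996, -0.00607504,  0.00502445]), 'gripper_force': 0.0, 'opening': 0.08756385548341837} 0.0188
```

View pics/top0.png

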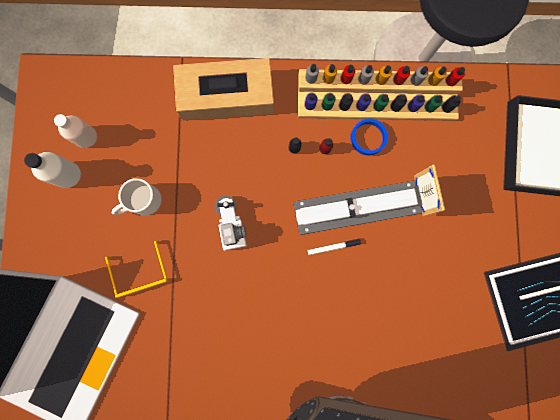

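View pics/side0.png

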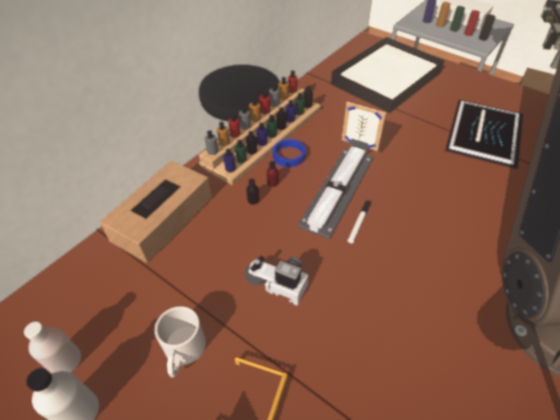

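Top view: camera/clamp at about (231,235), knob near (226,205), and rail from (296,217) to (420,195), with the stop near (352,208). Side view: camera at (288,275), rail open end near (320,225). I'll zoom in on both.

```bash
python3 - <<'E'
import cv2,numpy as np
t=cv2.imread("pics/top0.png");s=cv2.imread("pics/side0.png")
f=lambda im,x,y,w,h,k:cv2.resize(im[y:y+h,x:x+w],None,fx=k,fy=k,interpolation=cv2.INTER_CUBIC)
a=f(t,205,190,60,65,5); b=f(t,285,160,160,85,5)
c=f(s,240,250,75,55,5); 
A=np.zeros((600,800,3),np.uint8)
b=b[:425]
A[:425]=b; cv2.imwrite("pics/rail.png",b)
d=np.hstack([f(t,205,190,60,65,6),cv2.resize(s[245:310,240:315],(400,390*400//450),interpolation=cv2.INTER_CUBIC) if 0 else f(s,240,245,70,65,6)])
cv2.imwrite("pics/cam.png",d);print(d.shape)
E
```

```text
(390, 780, 3)
```

View pics/rail.png

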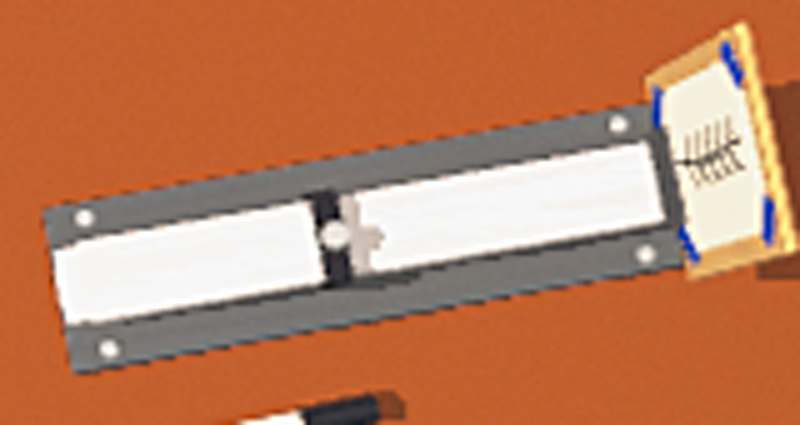

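View pics/cam.png

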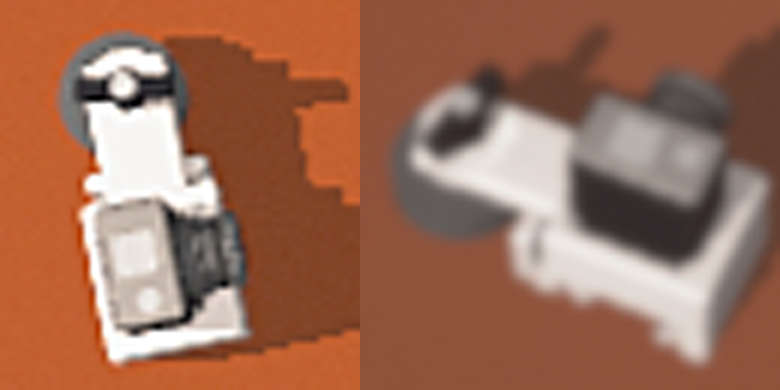

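Rail crop: the top face's corners are at (55,248), (72,325), (663,222) and (650,143). The stop's face edge runs (305,200)–(323,285). Camera crop: body top is at (95,205), (165,197), (183,318) and (120,330), and the knob's bright centre is at (124,86). The lens faces right, towards the rail.

```bash
cat > h.py <<'E'
import numpy as np
from plant import ctrl
from scipy.optimize import least_squares
def ray(n,u,v,z):
    p=ctrl.camera_params(n);T=p["cam_to_world"]
    d=T[:3,:3]@np.array([(u-p["cx"])/p["fx"],-(v-p["cy"])/p["fy"],-1]);o=T[:3,3]
    return o+d*(z-o[2])/d[2]
def proj(n,P):
    p=ctrl.camera_params(n);T=p["cam_to_world"];c=T[:3,:3].T@(np.asarray(P)-T[:3,3])
    return np.array([p["cx"]+p["fx"]*c[0]/-c[2],p["cy"]-p["fy"]*c[1]/-c[2]])
def frame(x,y,a): 
    c,s=np.cos(a),np.sin(a);return np.array([[c,-s],[s,c]]),np.array([x,y])
def fit(obs,g):
    def r(q):
        R,t=frame(*q);o=[]
        for n,uv,P in obs:
            o+=list(proj(n,np.r_[R@P[:2]+t,P[2]])-uv)
        return np.array(o)
    s=least_squares(r,g,x_scale=[.01,.01,.01]);return s.x,r(s.x)
E
python3 - <<'E'
from h import *
w=lambda X,Y,ox,oy,k:np.array([ox+(X+.5)/k-.5,oy+(Y+.5)/k-.5])
q=[ray("top",*w(X,Y,285,160,5),z) for X,Y,z in [(55,248,.034),(72,325,.034),(663,222,.034),(650,143,.034),(305,200,.045),(323,285,.045),(45,208,.005),(75,373,.005),(690,265,.005)]]
for a in q: print(a.round(4))
A=(q[0]+q[1])/2;B=(q[2]+q[3])/2;print("axis",np.degrees(np.arctan2(*(B-A)[1::-1])),np.linalg.norm(B-A),np.linalg.norm(q[0]-q[1]))
yb=np.degrees(np.arctan2(*(q[8]-q[7])[1::-1]));print("base yaw",yb,(q[6]+q[7])/2)
u=(B-A)/np.linalg.norm(B-A);print("stop x",[(a-A)@u for a in q[4:6]])
b=lambda X,Y:w(X,Y,205,190,6);s=lambda X,Y:w(X-360,Y,240,245,6)
T=[("top",b(95,205),(-.015,.025,.0875)),("top",b(165,197),(.015,.025,.0875)),("top",b(183,318),(.015,-.025,.0875)),("top",b(120,330),(-.015,-.025,.0875)),("top",b(124,86),(.005,.074,.062))]
S=[("side",s(570,162),(-.015,.025,.0875)),("side",s(692,200),(-.015,-.025,.0875)),("side",s(727,138),(.015,-.025,.0875)),("side",s(605,92),(.015,.025,.0875)),("side",s(462,103),(.005,.074,.064))]
for o in (T,S,T+S):
    x,r=fit(o,[.37,.29,-1.4]);print(x[:2].round(4),np.degrees(x[2]).round(2),r.round(1))
E
```

```text
[0.5736 0.1151 0.034 ]
[0.5354 0.1065 0.034 ]
[ 0.5905 -0.1903  0.034 ]
[ 0.6306 -0.185   0.034 ]
[ 0.5978 -0.0081  0.045 ]
[ 0.5557 -0.0166  0.045 ]
[0.5975 0.1186 0.005 ]
[0.5132 0.1029 0.005 ]
[ 0.5722 -0.2137  0.005 ]
axis -79.36244443934109 0.3036391779694417 0.039244456625541754
base yaw -79.45670979178867 [0.5553831  0.11073266 0.005     ]
stop x [np.float64(0.12483449929008955), np.float64(0.12538374889927395)]
[0.5087 0.2763] -78.27 [-0.7  0.4  0.3 -0.7  1.2  0.1 -1.   0.6  0.3 -0.4]
[0.5083 0.2783] -76.47 [-1.3 -0.8  1.3  1.3  1.1 -0.  -1.  -0.5 -0.1 -0.1]
[0.5086 0.2773] -77.36 [-1.3  0.6 -0.3 -0.8  0.9 -0.  -1.3  0.7 -0.6 -0.3 -1.1 -1.4  1.3  1.
  1.3 -0.3 -0.7 -1.   0.4 -0.8]
```

```bash
cat >> h.py <<'E'
def plan(targets,cur=None):
    """targets: (x,y,z,yaw) world; prints tool-axis deltas (mm, deg about tool z)"""
    o=ctrl.get_obs();p=np.array(o["tool_pos"]);ps=o["orientation"][2]
    if cur is not None: p,ps=np.array(cur[:3]),cur[3]
    a=np.radians(ps);R=np.array([[np.cos(a),np.sin(a),0],[np.sin(a),-np.cos(a),0],[0,0,-1]])
    for t in targets:
        print((R.T@(np.array(t[:3])-p)*1e3).round(1),"ang z",round(-((t[3]-ps+180)%360-180),2))
E
python3 -c "
from h import *
plan([(.5,-.25,.25,-77.5)]);plan([(.5086,.277,.15,-77.5)],(.5,-.25,.25,-77.5))"
```

```text
[-338.5  229.6  -48.4] ang z -76.33
[-512.6 -122.5  100. ] ang z -0.0
```

Call:
{"fn": "apply_moves", "kwargs": {"deltas": [{"fingers":70,"delta_pos":[-34,23,-10],"angular":[0,0,-7.6]},{"fingers":70,"delta_pos":[-68,46,-20],"angular":[0,0,-15.3]},{"fingers":70,"delta_pos":[-102,69,-30],"angular":[0,0,-22.9]},{"fingers":70,"delta_pos":[-135,92,-40],"angular":[0,0,-30.5]},{"fingers":70,"delta_pos":[-169,115,-48],"angular":[0,0,-38.2]},{"fingers":70,"delta_pos":[-203,138,-48],"angular":[0,0,-45.8]},{"fingers":70,"delta_pos":[-237,161,-48],"angular":[0,0,-53.4]},{"fingers":70,"delta_pos":[-271,184,-48],"angular":[0,0,-61.1]},{"fingers":70,"delta_pos":[-305,207,-48],"angular":[0,0,-68.7]},{"fingers":70,"delta_pos":[-338,230,-48],"angular":[0,0,-76.3]}]}}

```text
clock: 1.1
tool_pos: [0.5, -0.2486, 0.2503]
orientation: [180.0, 0.0, -77.2]
force: [0.6, -0.2, -0.5]
opening: 0.07
gripper_force: 0.0
```

Call:
{"fn": "apply_moves", "kwargs": {"deltas": [{"fingers":70,"delta_pos":[-46,-11,0],"angular":[0,0,0]},{"fingers":70,"delta_pos":[-92,-22,0],"angular":[0,0,0]},{"fingers":70,"delta_pos":[-138,-33,0],"angular":[0,0,0]},{"fingers":70,"delta_pos":[-184,-44,0],"angular":[0,0,0]},{"fingers":70,"delta_pos":[-230,-55,0],"angular":[0,0,0]},{"fingers":70,"delta_pos":[-276,-66,0],"angular":[0,0,0]},{"fingers":70,"delta_pos":[-322,-77,0],"angular":[0,0,0]},{"fingers":70,"delta_pos":[-368,-88,0],"angular":[0,0,0]},{"fingers":70,"delta_pos":[-414,-99,0],"angular":[0,0,0]},{"fingers":70,"delta_pos":[-460,-110,0],"angular":[0,0,0]}]}}

```text
clock: 2.1
tool_pos: [0.507, 0.2245, 0.2504]
orientation: [180.0, 0.0, -77.5]
force: [1.4, -0.2, 0.4]
opening: 0.0703
gripper_force: 0.0
```

```bash
python3 -c "
from h import *
o=ctrl.get_obs();print(o['tool_pos'],o['orientation'],o['joint_pos'],o['clock'])
plan([(.5086,.277,.13,-77.5),(.5086,.277,.053,-77.5)])"
```

```text
[0.5070497  0.22453721 0.2503795 ] [ 1.79990701e+02  1.21310388e-03 -7.75114390e+01] [ 4.41156601e+01  7.57161376e+00 -1.03444676e+01 -6.21026281e-03
 -7.20912008e+01 -3.16251890e+01] 2.1
[-50.9 -12.9 120.4] ang z -0.01
[-50.9 -12.9 197.4] ang z -0.01
```

Call:
{"fn": "apply_moves", "kwargs": {"deltas": [{"fingers":70,"delta_pos":[-40,-10,20],"angular":[0,0,0]},{"fingers":70,"delta_pos":[-51,-13,60],"angular":[0,0,0]},{"fingers":70,"delta_pos":[-51,-13,100],"angular":[0,0,0]},{"fingers":70,"delta_pos":[-51,-13,120],"angular":[0,0,0]},{"fingers":70,"delta_pos":[-51,-13,140],"angular":[0,0,0]},{"fingers":70,"delta_pos":[-51,-13,155],"angular":[0,0,0]},{"fingers":70,"delta_pos":[-51,-13,170],"angular":[0,0,0]},{"fingers":70,"delta_pos":[-51,-13,182],"angular":[0,0,0]},{"fingers":70,"delta_pos":[-51,-13,192],"angular":[0,0,0]},{"fingers":70,"delta_pos":[-51,-13,196],"angular":[0,0,0]}]}}

```text
clock: 3.1
tool_pos: [0.5089, 0.2748, 0.0533]
orientation: [179.9, -0.0, -77.5]
force: [-0.8, 0.5, 0.6]
opening: 0.07
gripper_force: 0.0
```

Call:
{"fn": "apply_moves", "kwargs": {"deltas": [{"fingers":60,"delta_pos":[0,0,0],"angular":[0,0,0]},{"fingers":56,"delta_pos":[0,0,0],"angular":[0,0,0]},{"fingers":53,"delta_pos":[0,0,0],"angular":[0,0,0]},{"fingers":45,"delta_pos":[0,0,0],"angular":[0,0,0]},{"fingers":40,"delta_pos":[0,0,0],"angular":[0,0,0]},{"fingers":40,"delta_pos":[0,0,0],"angular":[0,0,0]},{"fingers":40,"delta_pos":[0,0,0],"angular":[0,0,0]},{"fingers":40,"delta_pos":[0,0,0],"angular":[0,0,0]}]}}

```text
clock: 3.9
tool_pos: [0.5095, 0.2754, 0.0549]
orientation: [-180.0, 0.0, -77.5]
force: [-2.6, -0.1, 5.7]
opening: 0.0495
gripper_force: 30.0
```

```bash
python3 -c "
from h import *;import cv2
for n in ('top','side'): cv2.imwrite(f'pics/{n}1.png',ctrl.snapshot(n)[...,::-1])
f=lambda im,x,y,w,h,k:cv2.resize(im[y:y+h,x:x+w],None,fx=k,fy=k,interpolation=cv2.INTER_CUBIC)
t=cv2.imread('pics/top1.png');s=cv2.imread('pics/side1.png')
cv2.imwrite('pics/g1.png',np.hstack([f(t,190,180,100,100,4),f(s,230,200,100,100,4)]))
o=ctrl.get_obs();print(o)"
```

```text
{'clock': 4.0, 'joint_pos': array([ 4.77380412e+01,  1.94681568e+01, -2.23114453e+01,  9.00491606e-03,
       -4.81826852e+01, -3.52625075e+01]), 'qvel': array([-0.00831062,  0.07262264,  0.01798856, -0.03028996,  0.01420238,
        0.12319802]), 'tau': array([-5.89218400e-01, -4.77121425e+01,  2.23114014e+01,  5.40465698e+00,
        5.67324366e-01,  1.86284567e-02]), 'tool_pos': array([0.50951496, 0.27543157, 0.05500482]), 'orientation': array([-1.79965330e+02,  1.62892947e-02, -7.75184594e+01]), 'force': array([-2.83835496, -0.72072493,  5.51436798]), 'moment': array([ 0.08220096,  0.88644912, -0.05234958]), 'gripper_force': 30.007089972496033, 'opening': 0.04921353668973429}
```

View pics/g1.png

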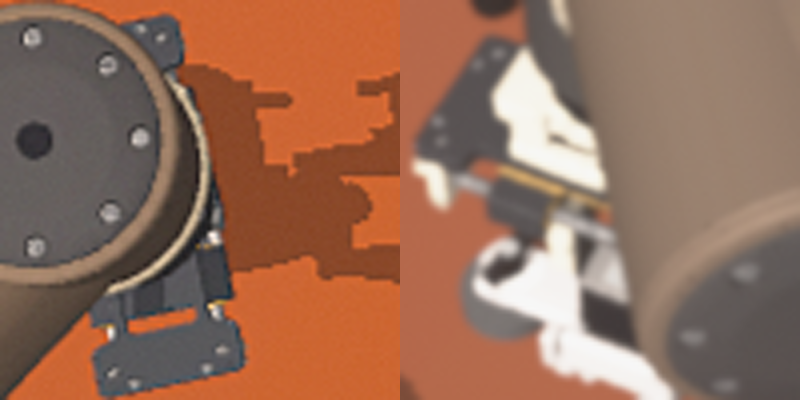

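Camera is gripped at 49.4 mm opening, and the knob is still along the rail. The first top picture is unobstructed, so I'll refine the rail centreline from it at sub-pixel level.

```bash
python3 - <<'E'
from h import *;import cv2
im=cv2.imread("pics/top0.png").astype(np.float32)
g=im[...,2]-im[...,0]  # red-blue: orange high, grey/white ~0
gr=cv2.cvtColor(im,cv2.COLOR_BGR2GRAY)
O=np.array([.5545,.111]);a=np.radians(-79.4);u=np.array([np.cos(a),np.sin(a)]);v=np.array([-u[1],u[0]])
def edge(img,z,y0,x):
    ys=np.arange(y0-.012,y0+.012,.0002)
    uv=np.array([proj("top",np.r_[O+u*x+v*y,z]) for y in ys],np.float32)
    s=cv2.remap(img,uv[:,0][None],uv[:,1][None],cv2.INTER_LINEAR)[0]
    d=np.abs(np.gradient(cv2.GaussianBlur(s[None],(1,1),0)[0]));
    d[d<.3*d.max()]=0
    return (ys*d).sum()/d.sum()
for nm,img,z,y0 in(("base",g,.006,.043),("top",gr,.034,.020)):
    L=[];X=np.r_[np.arange(.02,.11,.01),np.arange(.17,.26,.01)]
    for x in X: L.append([edge(img,z,y0,x)*1e3,edge(img,z,-y0,x)*1e3])
    L=np.array(L);m=L.mean(1);p=np.polyfit(X,m,1);print(nm,"width",np.median(L[:,0]-L[:,1]).round(2),"mid at 0",p[1].round(2),"slope deg",np.degrees(p[0]*1e-3).round(2),m.round(1))
E
```

```text
Traceback (most recent call last):
  File "h.py", line 9, in proj
    p=ctrl.camera_params(n);T=p["cam_to_world"];c=T[:3,:3].T@(np.asarray(P)-T[:3,3])
ValueError: time passes only in moves, steps and waits
```

Call:
{"fn": "apply_moves", "kwargs": {"deltas": [{"fingers":40,"delta_pos":[0,0,-5],"angular":[0,0,0]},{"fingers":40,"delta_pos":[0,0,-15],"angular":[0,0,0]},{"fingers":40,"delta_pos":[0,0,-22],"angular":[0,0,0]},{"fingers":40,"delta_pos":[0,0,-22],"angular":[0,0,0.5]},{"fingers":40,"delta_pos":[0,0,-22],"angular":[0,0,0]}]}}

```text
clock: 4.5
tool_pos: [0.5093, 0.2752, 0.0766]
orientation: [-180.0, 0.0, -77.6]
force: [-0.9, -0.3, -5.1]
opening: 0.0495
gripper_force: 30.0
```

```bash
python3 -c "
from h import *
o=ctrl.get_obs();print({k:o[k] for k in('tool_pos','orientation','force','moment','opening','clock')})
u=np.array([.184,-.983]);v=-u[::-1]*[1,-1];v=np.array([.983,.184]);p=o['tool_pos'][:2]-[.5545,.111];print('rail u,v',p@u,p@v)"
```

```text
{'tool_pos': array([0.50927098, 0.27523679, 0.07655338]), 'orientation': array([-1.79993199e+02,  2.06021874e-02, -7.75518214e+01]), 'force': array([-0.91794718, -0.30194086, -5.07359892]), 'moment': array([-0.02946493,  0.22175858,  0.00319589]), 'opening': 0.04951685715536903, 'clock': 4.5}
rail u,v -0.16976690113716772 -0.014240555925668827
```

```bash
sed -i 's/^def ray/import functools\n@functools.cache\ndef cp(n): return ctrl.camera_params(n)\ndef ray/; s/p=ctrl.camera_params(n)/p=cp(n)/' h.py; cat > e.py <<'E'
from h import *;import cv2
im=cv2.imread("pics/top0.png").astype(np.float32)
g=im[...,2]-im[...,0]
gr=cv2.cvtColor(im,cv2.COLOR_BGR2GRAY)
O=np.array([.5545,.111]);a=np.radians(-79.4);u=np.array([np.cos(a),np.sin(a)]);v=np.array([-u[1],u[0]])
def edge(img,z,P,Q):
    t=np.linspace(0,1,120)[:,None];W=P+(Q-P)*t
    uv=np.array([proj("top",np.r_[w,z]) for w in W],np.float32)
    s=cv2.remap(img,uv[:,0][None],uv[:,1][None],cv2.INTER_LINEAR)[0]
    d=np.abs(np.gradient(s));d[d<.3*d.max()]=0
    return (t[:,0]*d).sum()/d.sum()
for nm,img,z,y0 in(("base",g,.006,.043),("top",gr,.034,.020)):
    L=[];X=np.r_[np.arange(.02,.11,.01),np.arange(.17,.26,.01)]
    for x in X: L.append([(s*y0+(edge(img,z,O+u*x+v*(s*y0-.01),O+u*x+v*(s*y0+.01))-.5)*.02)*1e3 for s in(1,-1)])
    L=np.array(L);m=L.mean(1);p=np.polyfit(X,m,1);print(nm,"width",np.median(L[:,0]-L[:,1]).round(2),"mid at 0",p[1].round(2),"slope deg",np.degrees(p[0]*1e-3).round(2),m.round(1))
for nm,img,z,x0,yy in(("baseend",g,.006,0,(-.035,-.03,.03,.035)),("stopface",gr,.045,.125,(-.012,-.016,.012,.016))):
    print(nm,[round(1e3*(x0+(edge(img,z,O+u*(x0-.01)+v*y,O+u*(x0+.01)+v*y)-.5)*.02),1) for y in yy])
E
python3 e.py
```

```text
base width 86.97 mid at 0 0.46 slope deg 0.09 [0.4 0.5 0.6 0.4 0.5 0.8 0.8 0.5 0.7 0.4 0.5 0.8 1.3 0.4 0.8 1.1 0.8 0.8]
top width 41.54 mid at 0 0.38 slope deg 0.04 [0.7 0.3 0.6 0.1 0.7 0.1 0.5 0.2 0.3 0.4 0.2 0.9 0.6 1.  0.8 0.6 0.5 0.1]
baseend [np.float64(-1.4), np.float64(-1.6), np.float64(-1.6), np.float64(-2.0)]
stopface [np.float64(127.3), np.float64(127.3), np.float64(127.6), np.float64(127.2)]
```

```bash
cat >> h.py <<'E'
O=np.array([.5546,.1127]);a_=np.radians(-79.35);U=np.array([np.cos(a_),np.sin(a_)]);V=np.array([-U[1],U[0]])
def W(x,y,z,yaw=-79.35): return (*(O+U*x+V*y),z,yaw)
def st():
    o=ctrl.get_obs();p=o["tool_pos"][:2]-O;f=o["force"];m=o["moment"]
    print("rail x %.1f y %.1f z %.1f yaw %.2f"%(p@U*1e3,p@V*1e3,o["tool_pos"][2]*1e3,o["orientation"][2]),"F u,v,z",(f[:2]@U).round(2),(f[:2]@V).round(2),f[2].round(2),"M u,v,z",(m[:2]@U).round(3),(m[:2]@V).round(3),m[2].round(3),"grip",o["opening"].round(4),o["gripper_force"].round(1),"t",o["clock"])
E
python3 -c "
from h import *
st();plan([W(-.055,-.0008,.074)])"
```

```text
Traceback (most recent call last):
  File "h.py", line 34, in st
    print("rail x %.1f y %.1f z %.1f yaw %.2f"%(p@U*1e3,p@V*1e3,o["tool_pos"][2]*1e3,o["orientation"][2]),"F u,v,z",(f[:2]@U).round(2),(f[:2]@V).round(2),f[2].round(2),"M u,v,z",(m[:2]@U).round(3),(m[:2]@V).round(3),m[2].round(3),"grip",o["opening"].round(4),o["gripper_force"].round(1),"t",o["clock"])
                                                                                                                                                                                                                                             ^^^^^^^^^^^^^^^^^^
AttributeError: 'float' object has no attribute 'round'
```

```bash
sed -i 's/o\["opening"\].round(4),o\["gripper_force"\].round(1)/round(o["opening"],4),round(o["gripper_force"],1)/' h.py
python3 -c "
from h import *
st();plan([W(-.055,-.0008,.074)])"
```

```text
rail x -168.1 y -14.5 z 76.6 yaw -77.55 F u,v,z 0.13 -0.96 -5.07 M u,v,z -0.223 0.012 0.003 grip 0.0495 30.0 t 4.5
[113.5 -10.2   2.6] ang z 1.8
```

Call:
{"fn": "apply_moves", "kwargs": {"deltas": [{"fingers":40,"delta_pos":[10,-2,0],"angular":[0,0,0.5]},{"fingers":40,"delta_pos":[25,-5,0],"angular":[0,0,1]},{"fingers":40,"delta_pos":[45,-8,0],"angular":[0,0,1.8]},{"fingers":40,"delta_pos":[65,-10.2,0],"angular":[0,0,1.8]},{"fingers":40,"delta_pos":[85,-10.2,0],"angular":[0,0,1.8]},{"fingers":40,"delta_pos":[100,-10.2,1],"angular":[0,0,1.8]},{"fingers":40,"delta_pos":[110,-10.2,2.5],"angular":[0,0,1.8]},{"fingers":40,"delta_pos":[113.5,-10.2,2.5],"angular":[0,0,1.8]},{"fingers":40,"delta_pos":[113.5,-10.2,2.5],"angular":[0,0,1.8]},{"fingers":40,"delta_pos":[113.5,-10.2,2.5],"angular":[0,0,1.8]}]}}

```text
clock: 5.5
tool_pos: [0.5439, 0.1671, 0.074]
orientation: [-180.0, 0.0, -79.3]
force: [-0.0, 1.0, -5.2]
opening: 0.0496
gripper_force: 30.0
```

```bash
python3 -c "
from h import *;import cv2
st()
for n in ('top','side'): cv2.imwrite(f'pics/{n}2.png',ctrl.snapshot(n)[...,::-1])
f=lambda im,x,y,w,h,k:cv2.resize(im[y:y+h,x:x+w],None,fx=k,fy=k,interpolation=cv2.INTER_CUBIC)
t=cv2.imread('pics/top2.png');s=cv2.imread('pics/side2.png')
cv2.imwrite('pics/g2.png',np.hstack([f(t,230,165,100,120,4),f(s,265,165,100,120,4)]))"
```

```text
rail x -55.4 y -0.5 z 74.0 yaw -79.31 F u,v,z -1.02 0.19 -5.16 M u,v,z -0.172 0.075 0.027 grip 0.0496 30.0 t 5.5
```

View pics/g2.png

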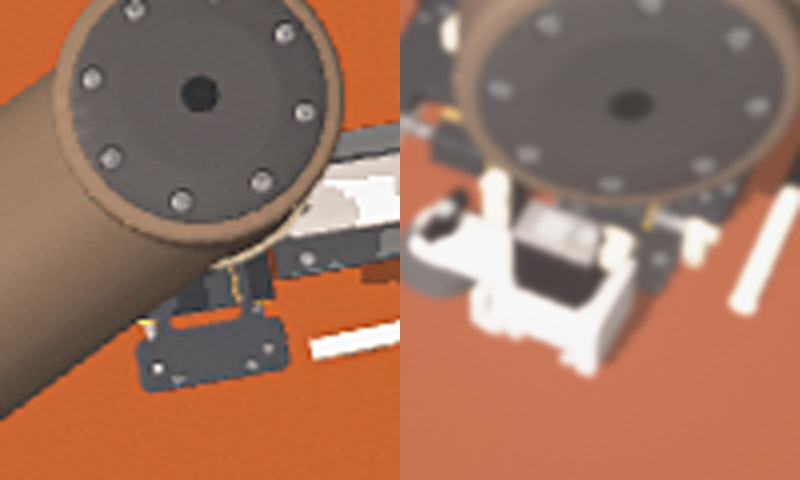

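The side view shows the knob still open, along the rail, and the clamp level ahead of the open end at about (590,300). I'll enter the bevel slowly.

Call:
{"fn": "apply_moves", "kwargs": {"deltas": [{"fingers":40,"delta_pos":[4,0.2,0.4],"angular":[0,0,0]},{"fingers":40,"delta_pos":[8,0.3,0.4],"angular":[0,0,0]},{"fingers":40,"delta_pos":[12,0.3,0.4],"angular":[0,0,0]},{"fingers":40,"delta_pos":[16,0.3,0.4],"angular":[0,0,0]},{"fingers":40,"delta_pos":[20,0.3,0.4],"angular":[0,0,0]},{"fingers":40,"delta_pos":[24,0.3,0.4],"angular":[0,0,0]},{"fingers":40,"delta_pos":[26,0.3,0.4],"angular":[0,0,0]},{"fingers":40,"delta_pos":[28,0.3,0.4],"angular":[0,0,0]},{"fingers":40,"delta_pos":[30,0.3,0.4],"angular":[0,0,0]},{"fingers":40,"delta_pos":[30,0.3,0.4],"angular":[0,0,0]}]}}

```text
clock: 6.6
tool_pos: [0.5491, 0.1369, 0.0736]
orientation: [180.0, -0.0, -79.3]
force: [-1.0, 0.5, -4.7]
opening: 0.0494
gripper_force: 30.0
```

```bash
python3 -c "
from h import *
st()"
```

```text
rail x -24.8 y -1.0 z 73.6 yaw -79.34 F u,v,z -0.68 -0.88 -4.72 M u,v,z -0.161 -0.02 0.027 grip 0.0494 30.0 t 6.6
```

Call:
{"fn": "apply_moves", "kwargs": {"deltas": [{"fingers":40,"delta_pos":[2,0,0],"angular":[0,0,0]},{"fingers":40,"delta_pos":[4,0,0],"angular":[0,0,0]},{"fingers":40,"delta_pos":[6,0,0],"angular":[0,0,0]},{"fingers":40,"delta_pos":[8,0,0],"angular":[0,0,0]},{"fingers":40,"delta_pos":[10,0,0],"angular":[0,0,0]},{"fingers":40,"delta_pos":[12,0,0],"angular":[0,0,0]},{"fingers":40,"delta_pos":[14,0,0],"angular":[0,0,0]},{"fingers":40,"delta_pos":[16,0,0],"angular":[0,0,0]},{"fingers":40,"delta_pos":[18,0,0],"angular":[0,0,0]},{"fingers":40,"delta_pos":[20,0,0],"angular":[0,0,0]}]}}

```text
clock: 7.6
tool_pos: [0.5536, 0.118, 0.0743]
orientation: [-179.9, 0.0, -79.3]
force: [-3.9, 6.8, 11.2]
opening: 0.0497
gripper_force: 30.0
```

```bash
python3 -c "
from h import *
st()"
```

```text
rail x -5.3 y 0.0 z 74.3 yaw -79.31 F u,v,z -7.44 -2.6 11.16 M u,v,z -0.709 3.002 0.135 grip 0.0497 30.0 t 7.6
```

Call:
{"fn": "apply_moves", "kwargs": {"deltas": [{"fingers":40,"delta_pos":[0,0,-0.5],"angular":[0,0,0]},{"fingers":40,"delta_pos":[0,0,-0.5],"angular":[0,0,0]}]}}

```text
clock: 7.8
tool_pos: [0.5532, 0.1173, 0.0742]
orientation: [-180.0, -0.0, -79.3]
force: [0.1, 2.9, 1.7]
opening: 0.0497
gripper_force: 30.0
```

```bash
python3 -c "
from h import *
st()"
```

```text
rail x -4.8 y -0.6 z 74.2 yaw -79.33 F u,v,z -2.81 0.66 1.68 M u,v,z 0.524 0.761 0.006 grip 0.0497 30.0 t 7.8
```

Call:
{"fn": "apply_moves", "kwargs": {"deltas": [{"fingers":40,"delta_pos":[0,0,-0.5],"angular":[0,0,0]},{"fingers":40,"delta_pos":[0,0,-0.5],"angular":[0,0,0]}]}}

```text
clock: 8.0
tool_pos: [0.553, 0.1173, 0.0742]
orientation: [-180.0, -0.0, -79.3]
force: [4.5, 1.4, -4.8]
opening: 0.0493
gripper_force: 30.0
```

```bash
python3 -c "
from h import *
st()"
```

```text
rail x -4.8 y -0.7 z 74.2 yaw -79.33 F u,v,z -0.55 4.65 -4.84 M u,v,z 1.645 0.061 0.135 grip 0.0493 30.0 t 8.0
```

Call:
{"fn": "apply_moves", "kwargs": {"deltas": [{"fingers":40,"delta_pos":[0,-0.5,0],"angular":[0,0,0]},{"fingers":40,"delta_pos":[0,-0.5,0],"angular":[0,0,0]}]}}

```text
clock: 8.2
tool_pos: [0.5531, 0.1173, 0.0742]
orientation: [180.0, -0.0, -79.3]
force: [3.3, 1.0, -4.9]
opening: 0.0496
gripper_force: 30.0
```

```bash
python3 -c "
from h import *
st()"
```

```text
rail x -4.8 y -0.6 z 74.2 yaw -79.34 F u,v,z -0.42 3.42 -4.86 M u,v,z 1.313 0.006 0.07 grip 0.0496 30.0 t 8.2
```

Call:
{"fn": "apply_moves", "kwargs": {"deltas": [{"fingers":40,"delta_pos":[0,-1,0],"angular":[0,0,0]},{"fingers":40,"delta_pos":[0,-1,0],"angular":[0,0,0]},{"fingers":40,"delta_pos":[0,-1,0],"angular":[0,0,0]}]}}

```text
clock: 8.5
tool_pos: [0.5534, 0.1174, 0.0743]
orientation: [179.9, -0.0, -79.3]
force: [-1.3, 0.7, -0.4]
opening: 0.0496
gripper_force: 30.0
```

```bash
python3 -c "
from h import *
st()"
```

```text
rail x -4.8 y -0.3 z 74.3 yaw -79.34 F u,v,z -0.92 -1.12 -0.38 M u,v,z -0.556 0.382 -0.083 grip 0.0496 30.0 t 8.5
```

Call:
{"fn": "apply_moves", "kwargs": {"deltas": [{"fingers":40,"delta_pos":[0,0.2,-0.2],"angular":[0,0,0]},{"fingers":40,"delta_pos":[2,0.2,-0.2],"angular":[0,0,0]},{"fingers":40,"delta_pos":[4,0.2,-0.2],"angular":[0,0,0]},{"fingers":40,"delta_pos":[6,0.2,-0.2],"angular":[0,0,0]},{"fingers":40,"delta_pos":[8,0.2,-0.2],"angular":[0,0,0]},{"fingers":40,"delta_pos":[10,0.2,-0.2],"angular":[0,0,0]},{"fingers":40,"delta_pos":[12,0.2,-0.2],"angular":[0,0,0]},{"fingers":40,"delta_pos":[14,0.2,-0.2],"angular":[0,0,0]}]}}

```text
clock: 9.3
tool_pos: [0.5566, 0.1036, 0.0747]
orientation: [180.0, -0.0, -79.3]
force: [0.6, -0.1, -3.9]
opening: 0.0495
gripper_force: 30.0
```

```bash
python3 -c "
from h import *
st()"
```

```text
rail x 9.3 y 0.3 z 74.7 yaw -79.33 F u,v,z 0.25 0.59 -3.89 M u,v,z -0.198 0.069 0.037 grip 0.0495 30.0 t 9.3
```

Sliding freely now, so I'll keep going.

Call:
{"fn": "apply_moves", "kwargs": {"deltas": [{"fingers":40,"delta_pos":[4,0,0],"angular":[0,0,0]},{"fingers":40,"delta_pos":[8,0,0],"angular":[0,0,0]},{"fingers":40,"delta_pos":[12,0,0],"angular":[0,0,0]},{"fingers":40,"delta_pos":[16,0,0],"angular":[0,0,0]},{"fingers":40,"delta_pos":[20,0,0],"angular":[0,0,0]},{"fingers":40,"delta_pos":[24,0,0],"angular":[0,0,0]},{"fingers":40,"delta_pos":[28,0,0],"angular":[0,0,0]},{"fingers":40,"delta_pos":[32,0,0],"angular":[0,0,0]},{"fingers":40,"delta_pos":[36,0,0],"angular":[0,0,0]},{"fingers":40,"delta_pos":[40,0,0],"angular":[0,0,0]}]}}

```text
clock: 10.3
tool_pos: [0.5641, 0.0642, 0.0747]
orientation: [180.0, 0.0, -79.3]
force: [0.4, 0.4, -4.1]
opening: 0.0491
gripper_force: 30.0
```

```bash
python3 -c "
from h import *
st()"
```

```text
rail x 49.4 y 0.4 z 74.7 yaw -79.33 F u,v,z -0.32 0.48 -4.08 M u,v,z -0.11 -0.005 0.016 grip 0.0491 30.0 t 10.3
```

Call:
{"fn": "apply_moves", "kwargs": {"deltas": [{"fingers":40,"delta_pos":[4,0,0],"angular":[0,0,0]},{"fingers":40,"delta_pos":[8,0,0],"angular":[0,0,0]},{"fingers":40,"delta_pos":[12,0,0],"angular":[0,0,0]},{"fingers":40,"delta_pos":[16,0,0],"angular":[0,0,0]},{"fingers":40,"delta_pos":[20,0,0],"angular":[0,0,0]},{"fingers":40,"delta_pos":[24,0,0],"angular":[0,0,0]},{"fingers":40,"delta_pos":[28,0,0],"angular":[0,0,0]},{"fingers":40,"delta_pos":[32,0,0],"angular":[0,0,0]},{"fingers":40,"delta_pos":[35,0,0],"angular":[0,0,0]},{"fingers":40,"delta_pos":[37,0,0],"angular":[0,0,0]}]}}

```text
clock: 11.3
tool_pos: [0.5709, 0.0279, 0.0748]
orientation: [-180.0, 0.0, -79.3]
force: [-0.6, 0.2, -4.5]
opening: 0.0493
gripper_force: 30.0
```

```bash
python3 -c "
from h import *
st()"
```

```text
rail x 86.3 y 0.4 z 74.8 yaw -79.34 F u,v,z -0.35 -0.52 -4.46 M u,v,z -0.123 0.025 -0.045 grip 0.0493 30.0 t 11.3
```

Call:
{"fn": "apply_moves", "kwargs": {"deltas": [{"fingers":40,"delta_pos":[2,0,0],"angular":[0,0,0]},{"fingers":40,"delta_pos":[4,0,0],"angular":[0,0,0]},{"fingers":40,"delta_pos":[5,0,0],"angular":[0,0,0]},{"fingers":40,"delta_pos":[6,0,0],"angular":[0,0,0]},{"fingers":40,"delta_pos":[7,0,0],"angular":[0,0,0]},{"fingers":40,"delta_pos":[8,0,0],"angular":[0,0,0]},{"fingers":40,"delta_pos":[8,0,0],"angular":[0,0,0]}]}}

```text
clock: 12.0
tool_pos: [0.5724, 0.0203, 0.0747]
orientation: [180.0, -0.0, -79.3]
force: [-0.0, 0.2, -4.6]
opening: 0.0498
gripper_force: 30.0
```

Call:
{"fn": "apply_moves", "kwargs": {"deltas": [{"fingers":40,"delta_pos":[0.5,0,0],"angular":[0,0,0]},{"fingers":40,"delta_pos":[1,0,0],"angular":[0,0,0]},{"fingers":40,"delta_pos":[1,0,0],"angular":[0,0,0]}]}}

```text
clock: 12.3
tool_pos: [0.5726, 0.0194, 0.0748]
orientation: [-180.0, 0.0, -79.3]
force: [-0.3, -0.1, -5.7]
opening: 0.0495
gripper_force: 30.0
```

Call:
{"fn": "apply_moves", "kwargs": {"deltas": [{"fingers":40,"delta_pos":[0.5,0,0],"angular":[0,0,0]},{"fingers":40,"delta_pos":[1,0,0],"angular":[0,0,0]},{"fingers":40,"delta_pos":[1,0,0],"angular":[0,0,0]}]}}

```text
clock: 12.6
tool_pos: [0.5728, 0.0183, 0.0747]
orientation: [180.0, 0.0, -79.3]
force: [-0.5, -0.0, -5.6]
opening: 0.0496
gripper_force: 30.0
```

```bash
python3 -c "
from h import *
st()"
```

```text
rail x 96.1 y 0.4 z 74.7 yaw -79.33 F u,v,z -0.08 -0.45 -5.64 M u,v,z -0.105 0.08 -0.04 grip 0.0496 30.0 t 12.6
```

Call:
{"fn": "apply_moves", "kwargs": {"deltas": [{"fingers":40,"delta_pos":[0.5,0,0],"angular":[0,0,0]},{"fingers":40,"delta_pos":[1,0,0],"angular":[0,0,0]},{"fingers":40,"delta_pos":[1,0,0],"angular":[0,0,0]}]}}

```text
clock: 12.9
tool_pos: [0.5729, 0.0173, 0.0747]
orientation: [180.0, -0.0, -79.3]
force: [0.6, 0.2, -4.4]
opening: 0.0497
gripper_force: 30.0
```

Call:
{"fn": "apply_moves", "kwargs": {"deltas": [{"fingers":40,"delta_pos":[0.5,0,0],"angular":[0,0,0]},{"fingers":40,"delta_pos":[1,0,0],"angular":[0,0,0]},{"fingers":40,"delta_pos":[1,0,0],"angular":[0,0,0]}]}}

```text
clock: 13.2
tool_pos: [0.5731, 0.0164, 0.0747]
orientation: [180.0, -0.0, -79.3]
force: [0.1, 0.5, -4.5]
opening: 0.0499
gripper_force: 30.0
```

```bash
python3 -c "
from h import *
st()"
```

```text
rail x 98.1 y 0.4 z 74.7 yaw -79.33 F u,v,z -0.43 0.23 -4.49 M u,v,z -0.167 0.002 0.013 grip 0.0499 30.0 t 13.2
```

Call:
{"fn": "apply_moves", "kwargs": {"deltas": [{"fingers":40,"delta_pos":[0.5,0,0],"angular":[0,0,0]},{"fingers":40,"delta_pos":[1,0,0],"angular":[0,0,0]},{"fingers":40,"delta_pos":[1,0,0],"angular":[0,0,0]}]}}

```text
clock: 13.5
tool_pos: [0.5733, 0.0156, 0.0748]
orientation: [-180.0, 0.0, -79.3]
force: [-0.5, 1.7, -4.2]
opening: 0.0493
gripper_force: 30.0
```

Call:
{"fn": "apply_moves", "kwargs": {"deltas": [{"fingers":40,"delta_pos":[0.5,0,0],"angular":[0,0,0]},{"fingers":40,"delta_pos":[1,0,0],"angular":[0,0,0]},{"fingers":40,"delta_pos":[1,0,0],"angular":[0,0,0]}]}}

```text
clock: 13.8
tool_pos: [0.5735, 0.015, 0.0748]
orientation: [-180.0, 0.0, -79.3]
force: [-1.5, 4.2, -3.4]
opening: 0.0494
gripper_force: 30.0
```

```bash
python3 -c "
from h import *
st()"
```

```text
rail x 99.5 y 0.5 z 74.8 yaw -79.33 F u,v,z -4.39 -0.68 -3.42 M u,v,z -0.383 2.046 0.022 grip 0.0494 30.0 t 13.8
```

Call:
{"fn": "apply_moves", "kwargs": {"deltas": [{"fingers":40,"delta_pos":[-0.4,0,0.2],"angular":[0,0,0]},{"fingers":40,"delta_pos":[-0.4,0,0.4],"angular":[0,0,0]},{"fingers":40,"delta_pos":[-0.4,0,0.5],"angular":[0,0,0]},{"fingers":40,"delta_pos":[-0.4,0,0.5],"angular":[0,0,0]}]}}

```text
clock: 14.2
tool_pos: [0.5735, 0.0151, 0.0747]
orientation: [-180.0, 0.0, -79.3]
force: [-2.2, 4.6, -0.6]
opening: 0.0497
gripper_force: 30.0
```

```bash
python3 -c "
from h import *
st()"
```

```text
rail x 99.4 y 0.5 z 74.7 yaw -79.32 F u,v,z -4.92 -1.31 -0.63 M u,v,z -0.861 2.178 0.046 grip 0.0497 30.0 t 14.2
```

Call:
{"fn": "apply_moves", "kwargs": {"deltas": [{"fingers":40,"delta_pos":[-0.4,0,0.1],"angular":[0,0,0]},{"fingers":40,"delta_pos":[-0.4,0,0.1],"angular":[0,0,0]},{"fingers":40,"delta_pos":[-0.4,0,0.1],"angular":[0,0,0]}]}}

```text
clock: 14.5
tool_pos: [0.5735, 0.0154, 0.0746]
orientation: [-180.0, 0.0, -79.3]
force: [-2.3, 4.7, 2.2]
opening: 0.0492
gripper_force: 30.0
```

```bash
python3 -c "
from h import *
st()"
```

```text
rail x 99.2 y 0.6 z 74.6 yaw -79.32 F u,v,z -5.01 -1.41 2.22 M u,v,z -0.963 2.012 -0.007 grip 0.0492 30.0 t 14.5
```

Call:
{"fn": "apply_moves", "kwargs": {"deltas": [{"fingers":52,"delta_pos":[0,0,0],"angular":[0,0,0]},{"fingers":56,"delta_pos":[0,0,0],"angular":[0,0,0]},{"fingers":62,"delta_pos":[0,0,0],"angular":[0,0,0]},{"fingers":64,"delta_pos":[0,0,0],"angular":[0,0,0]},{"fingers":64,"delta_pos":[0,0,0],"angular":[0,0,0]}]}}

```text
clock: 15.0
tool_pos: [0.5735, 0.0151, 0.0742]
orientation: [-180.0, -0.0, -79.3]
force: [-0.1, 0.5, 0.0]
opening: 0.0639
gripper_force: 0.0
```

```bash
python3 -c "
from h import *
st()"
```

```text
rail x 99.4 y 0.5 z 74.2 yaw -79.33 F u,v,z -0.53 -0.0 0.01 M u,v,z -0.066 0.041 0.01 grip 0.0639 0.0 t 15.0
```

Call:
{"fn": "apply_moves", "kwargs": {"deltas": [{"fingers":64,"delta_pos":[0,0,-10],"angular":[0,0,0]},{"fingers":64,"delta_pos":[0,0,-30],"angular":[0,0,0]},{"fingers":64,"delta_pos":[0,0,-60],"angular":[0,0,0]},{"fingers":50,"delta_pos":[10,0,-100],"angular":[0,0,0]},{"fingers":40,"delta_pos":[50,0,-120],"angular":[0,0,0]},{"fingers":30,"delta_pos":[90,0,-130],"angular":[0,0,0]},{"fingers":24,"delta_pos":[120,0,-130],"angular":[0,0,0]},{"fingers":24,"delta_pos":[120,0,-130],"angular":[0,0,0]}]}}

```text
clock: 15.8
tool_pos: [0.596, -0.1057, 0.2053]
orientation: [-179.9, -0.0, -79.5]
force: [-0.3, 0.2, -0.1]
opening: 0.0297
gripper_force: 0.0
```

```bash
python3 -c "
from h import *;import cv2
st()
for n in ('top','side'): cv2.imwrite(f'pics/{n}3.png',ctrl.snapshot(n)[...,::-1])
f=lambda im,x,y,w,h,k:cv2.resize(im[y:y+h,x:x+w],None,fx=k,fy=k,interpolation=cv2.INTER_CUBIC)
t=cv2.imread('pics/top3.png');s=cv2.imread('pics/side3.png')
print(proj('top',W(.101,.0745,.073)[:3]),proj('side',W(.101,.0745,.073)[:3]))
cv2.imwrite('pics/g3.png',np.hstack([f(t,285,150,100,100,4),f(s,270,110,100,100,4)]))"
```

```text
rail x 222.3 y 0.3 z 205.3 yaw -79.50 F u,v,z -0.28 -0.26 -0.12 M u,v,z -0.157 0.072 -0.032 grip 0.0297 0.0 t 15.8
[332.92009211 177.97700747] [303.88517404 175.85510196]
```

View pics/g3.png

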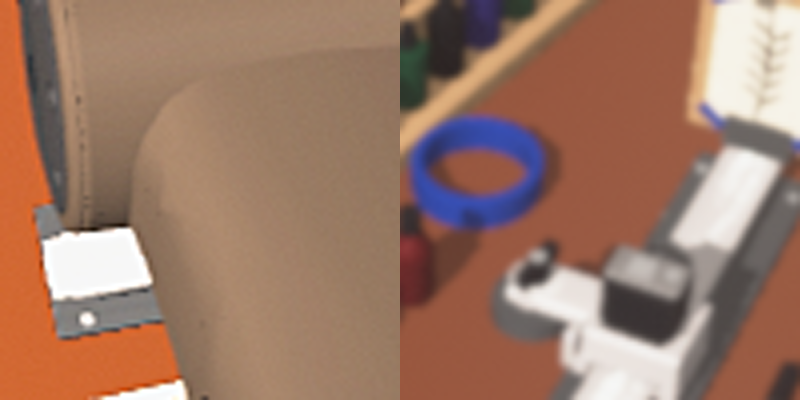

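Side view: knob centre at (304.1,176.3), which matches the predicted (303.9,175.9), so the clamp is where expected with its lens towards the easel. The knob is still open.

```bash
python3 -c "
from h import *
plan([W(.1015,.0745,.2,-82),W(.1015,.0745,.066,-82)]);print(ctrl.get_obs()['joint_pos'])"
```

```text
[-118.5  -74.1    4.6] ang z 2.58
[-118.5  -74.1  138.6] ang z 2.58
[ 8.65495930e+00  1.38659748e+01 -8.45972218e+00 -3.38425981e-03
 -6.76586232e+01  1.92390134e+00]
```

Call:
{"fn": "apply_moves", "kwargs": {"deltas": [{"fingers":24,"delta_pos":[-40,-25,0],"angular":[0,0,1]},{"fingers":24,"delta_pos":[-80,-50,0],"angular":[0,0,2.5]},{"fingers":24,"delta_pos":[-118,-74,0],"angular":[0,0,2.5]},{"fingers":24,"delta_pos":[-118,-74,30],"angular":[0,0,2.5]},{"fingers":24,"delta_pos":[-118,-74,65],"angular":[0,0,2.5]},{"fingers":24,"delta_pos":[-118,-74,95],"angular":[0,0,2.5]},{"fingers":24,"delta_pos":[-118,-74,110],"angular":[0,0,2.5]},{"fingers":24,"delta_pos":[-118,-74,115],"angular":[0,0,2.5]},{"fingers":24,"delta_pos":[-118,-74,115],"angular":[0,0,2.5]}]}}

```text
clock: 16.8
tool_pos: [0.6461, 0.0277, 0.0889]
orientation: [179.9, -0.0, -81.8]
force: [0.1, 0.4, 0.4]
opening: 0.024
gripper_force: 0.0
```

```bash
python3 -c "
from h import *;import cv2
st();plan([W(.1015,.0745,.066,-82)])
cv2.imwrite('pics/side4.png',ctrl.snapshot('side')[...,::-1])
s=cv2.imread('pics/side4.png')
cv2.imwrite('pics/g4.png',cv2.resize(s[130:220,260:360],None,fx=6,fy=6,interpolation=cv2.INTER_CUBIC))"
```

```text
rail x 100.4 y 74.2 z 88.9 yaw -81.77 F u,v,z -0.37 0.15 0.42 M u,v,z -0.096 0.023 -0.037 grip 0.024 0.0 t 16.8
[ 1.1 -0.3 22.9] ang z 0.23
```

View pics/g4.png

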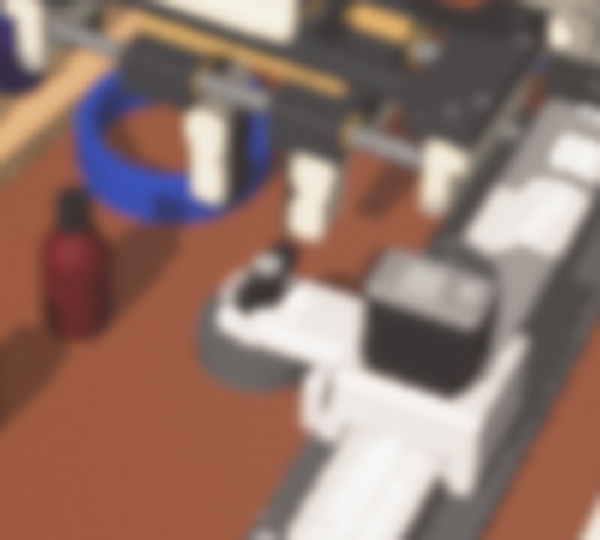

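```bash
python3 -c "
from h import *
for P in [(.1004,.0742,.0889),(.1004,.0862,.0889),(.1004,.0622,.0889),(.1004,.0742,.080),(.1015,.0745,.080),(.1215,.0745,.08),(.0815,.0745,.08)]:
  print(P,((proj('side',W(*P)[:3])-[260,130]+.5)*6-.5).round(0))"
```

```text
(0.1004, 0.0742, 0.0889) [267. 251.]
(0.1004, 0.0862, 0.0889) [241. 242.]
(0.1004, 0.0622, 0.0889) [294. 260.]
(0.1004, 0.0742, 0.08) [266. 267.]
(0.1015, 0.0745, 0.08) [267. 265.]
(0.1215, 0.0745, 0.08) [287. 235.]
(0.0815, 0.0745, 0.08) [246. 295.]
```

Call:
{"fn": "apply_moves", "kwargs": {"deltas": [{"fingers":24,"delta_pos":[1,-0.3,5],"angular":[0,0,0]},{"fingers":24,"delta_pos":[1,-0.3,10],"angular":[0,0,0]},{"fingers":24,"delta_pos":[1,-0.3,15],"angular":[0,0,0]},{"fingers":24,"delta_pos":[1,-0.3,19],"angular":[0,0,0]},{"fingers":24,"delta_pos":[1,-0.3,22],"angular":[0,0,0]},{"fingers":24,"delta_pos":[1,-0.3,22],"angular":[0,0,0]}]}}

```text
clock: 17.45
tool_pos: [0.6465, 0.0259, 0.0665]
orientation: [179.9, -0.0, -81.8]
force: [0.0, -0.8, -0.6]
opening: 0.0241
gripper_force: 0.0
```

Call:
{"fn": "apply_moves", "kwargs": {"deltas": [{"fingers":20,"delta_pos":[0,0,0],"angular":[0,0,0]},{"fingers":17,"delta_pos":[0,0,0],"angular":[0,0,0]},{"fingers":14.5,"delta_pos":[0,0,0],"angular":[0,0,0]},{"fingers":14.5,"delta_pos":[0,0,0],"angular":[0,0,0]},{"fingers":14.5,"delta_pos":[0,0,0],"angular":[0,0,0]}]}}

```text
clock: 17.95
tool_pos: [0.6469, 0.0261, 0.0672]
orientation: [-180.0, 0.0, -81.8]
force: [0.3, 0.3, -0.1]
opening: 0.0143
gripper_force: 0.0
```

```bash
python3 -c "
from h import *;import cv2
st()
cv2.imwrite('pics/side5.png',ctrl.snapshot('side')[...,::-1])
s=cv2.imread('pics/side5.png')
cv2.imwrite('pics/g5.png',cv2.resize(s[130:220,260:360],None,fx=6,fy=6,interpolation=cv2.INTER_CUBIC))"
```

```text
rail x 102.2 y 74.7 z 67.2 yaw -81.83 F u,v,z -0.2 0.3 -0.06 M u,v,z -0.052 0.039 -0.063 grip 0.0143 0.0 t 17.95
```

View pics/g5.png

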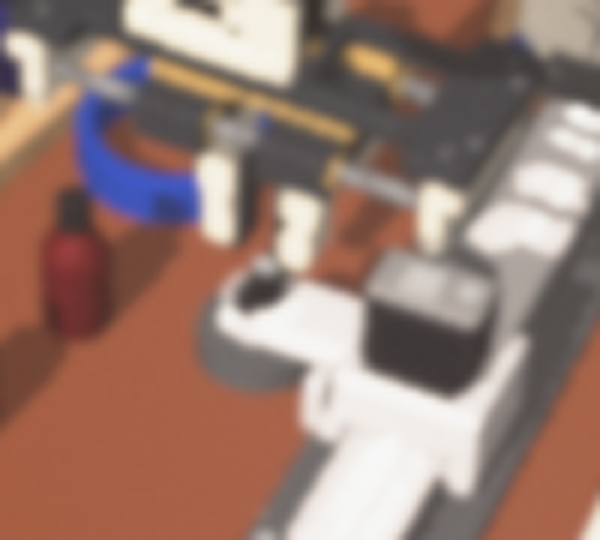

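```bash
python3 -c "
from h import *
for z in (.067,.075,.083):
  for x in (.0925,.102,.112):
    print(z,x,[((proj('side',W(x,y,z)[:3])-[260,130]+.5)*6-.5).round(0).tolist() for y in (.103,.0822,.0672,.0465)])"
```

```text
0.067 0.0925 [[195.0, 279.0], [240.0, 295.0], [273.0, 307.0], [319.0, 322.0]]
0.067 0.102 [[205.0, 265.0], [250.0, 281.0], [282.0, 292.0], [328.0, 308.0]]
0.067 0.112 [[215.0, 250.0], [260.0, 266.0], [292.0, 277.0], [338.0, 292.0]]
0.075 0.0925 [[195.0, 266.0], [240.0, 281.0], [273.0, 293.0], [319.0, 309.0]]
0.075 0.102 [[205.0, 251.0], [250.0, 267.0], [283.0, 278.0], [329.0, 294.0]]
0.075 0.112 [[215.0, 236.0], [260.0, 252.0], [293.0, 263.0], [339.0, 279.0]]
0.083 0.0925 [[195.0, 252.0], [241.0, 267.0], [274.0, 279.0], [320.0, 295.0]]
0.083 0.102 [[205.0, 237.0], [251.0, 253.0], [284.0, 264.0], [330.0, 280.0]]
0.083 0.112 [[216.0, 222.0], [261.0, 238.0], [294.0, 249.0], [340.0, 265.0]]
```

The fingertips look higher than the TCP value implies, so I'll check by closing a little to see whether the bar stops them.

Call:
{"fn": "apply_moves", "kwargs": {"deltas": [{"fingers":12,"delta_pos":[0,0,0],"angular":[0,0,0]},{"fingers":10,"delta_pos":[0,0,0],"angular":[0,0,0]},{"fingers":8,"delta_pos":[0,0,0],"angular":[0,0,0]},{"fingers":8,"delta_pos":[0,0,0],"angular":[0,0,0]}]}}

```text
clock: 18.4
tool_pos: [0.6469, 0.0261, 0.0672]
orientation: [-180.0, 0.0, -81.8]
force: [-0.3, -0.7, 0.1]
opening: 0.0079
gripper_force: 0.0
```

```bash
python3 -c "
from h import *
st()"
```

```text
rail x 102.2 y 74.7 z 67.2 yaw -81.83 F u,v,z 0.62 -0.41 0.1 M u,v,z -0.121 0.028 -0.016 grip 0.0079 0.0 t 18.4
```

Closed to 7.9 mm with no contact, so the real tips are above the bar. Open again and go lower in steps.

Call:
{"fn": "apply_moves", "kwargs": {"deltas": [{"fingers":20,"delta_pos":[0,0,0],"angular":[0,0,0]},{"fingers":22,"delta_pos":[0,0,0],"angular":[0,0,0]},{"fingers":22,"delta_pos":[0,0,3],"angular":[0,0,0]},{"fingers":22,"delta_pos":[0,0,6],"angular":[0,0,0]},{"fingers":22,"delta_pos":[0,0,9],"angular":[0,0,0]},{"fingers":22,"delta_pos":[0,0,10],"angular":[0,0,0]},{"fingers":22,"delta_pos":[0,0,10],"angular":[0,0,0]}]}}

```text
clock: 19.1
tool_pos: [0.6467, 0.0259, 0.0568]
orientation: [180.0, -0.0, -81.8]
force: [0.2, -0.8, -0.2]
opening: 0.022
gripper_force: 0.0
```

Call:
{"fn": "apply_moves", "kwargs": {"deltas": [{"fingers":16,"delta_pos":[0,0,0],"angular":[0,0,0]},{"fingers":13,"delta_pos":[0,0,0],"angular":[0,0,0]},{"fingers":10,"delta_pos":[0,0,0],"angular":[0,0,0]},{"fingers":8,"delta_pos":[0,0,0],"angular":[0,0,0]},{"fingers":8,"delta_pos":[0,0,0],"angular":[0,0,0]}]}}

```text
clock: 19.6
tool_pos: [0.6469, 0.026, 0.0572]
orientation: [-180.0, 0.0, -81.8]
force: [0.0, -0.6, 0.3]
opening: 0.0086
gripper_force: 0.0
```

```bash
python3 -c "
from h import *
st()"
```

```text
rail x 102.2 y 74.7 z 57.2 yaw -81.83 F u,v,z 0.64 -0.07 0.3 M u,v,z -0.097 -0.028 -0.01 grip 0.0086 0.0 t 19.6
```

Call:
{"fn": "apply_moves", "kwargs": {"deltas": [{"fingers":20,"delta_pos":[0,0,0],"angular":[0,0,0]},{"fingers":22,"delta_pos":[0,0,0],"angular":[0,0,0]},{"fingers":22,"delta_pos":[0,0,2],"angular":[0,0,0]},{"fingers":22,"delta_pos":[0,0,4],"angular":[0,0,0]},{"fingers":22,"delta_pos":[0,0,6],"angular":[0,0,0]},{"fingers":22,"delta_pos":[0,0,6],"angular":[0,0,0]}]}}

```text
clock: 20.2
tool_pos: [0.6465, 0.026, 0.0506]
orientation: [180.0, -0.0, -81.8]
force: [0.5, -1.2, -0.2]
opening: 0.0221
gripper_force: 0.0
```

Call:
{"fn": "apply_moves", "kwargs": {"deltas": [{"fingers":16,"delta_pos":[0,0,0],"angular":[0,0,0]},{"fingers":13,"delta_pos":[0,0,0],"angular":[0,0,0]},{"fingers":10,"delta_pos":[0,0,0],"angular":[0,0,0]},{"fingers":8,"delta_pos":[0,0,0],"angular":[0,0,0]},{"fingers":8,"delta_pos":[0,0,0],"angular":[0,0,0]}]}}

```text
clock: 20.7
tool_pos: [0.6466, 0.0261, 0.051]
orientation: [180.0, 0.0, -81.8]
force: [-0.2, 0.6, -0.7]
opening: 0.0094
gripper_force: 29.2
```

```bash
python3 -c "
from h import *;import cv2
st()
cv2.imwrite('pics/side6.png',ctrl.snapshot('side')[...,::-1])
s=cv2.imread('pics/side6.png')
# compare with pic 5 numerically: shift of knob region
a=cv2.imread('pics/side3.png')
r=a[165:188,290:318];q=cv2.matchTemplate(s,r,cv2.TM_CCOEFF_NORMED);print(cv2.minMaxLoc(q))
"
```

```text
rail x 102.1 y 74.4 z 51.0 yaw -81.83 F u,v,z -0.6 -0.13 -0.73 M u,v,z -0.469 0.343 -0.069 grip 0.0094 29.2 t 20.7
(-0.830615758895874, 0.863039493560791, (201, 54), (155, 293))
```

Now gripping the bar (29 N at 9.4 mm), so the real tips sit about 25 mm behind the nominal TCP. I'll open slightly and go 4 mm lower for a better hold.

Call:
{"fn": "apply_moves", "kwargs": {"deltas": [{"fingers":15,"delta_pos":[0,0,0],"angular":[0,0,0]},{"fingers":18,"delta_pos":[0,0,0],"angular":[0,0,0]},{"fingers":18,"delta_pos":[0,0,2],"angular":[0,0,0]},{"fingers":18,"delta_pos":[0,0,4],"angular":[0,0,0]},{"fingers":18,"delta_pos":[0,0,5],"angular":[0,0,0]},{"fingers":13.5,"delta_pos":[0,0,5],"angular":[0,0,0]},{"fingers":12.5,"delta_pos":[0,0,5],"angular":[0,0,0]},{"fingers":12.5,"delta_pos":[0,0,5],"angular":[0,0,0]}]}}

```text
clock: 21.55
tool_pos: [0.6469, 0.026, 0.0462]
orientation: [-180.0, -0.0, -81.8]
force: [0.2, 0.7, 0.6]
opening: 0.0129
gripper_force: 0.1
```

```bash
python3 -c "
from h import *
st()"
```

```text
rail x 102.2 y 74.7 z 46.2 yaw -81.82 F u,v,z -0.67 0.31 0.58 M u,v,z -0.12 0.01 0.031 grip 0.0129 0.1 t 21.55
```

```bash
cat >> h.py <<'E'
def avg(n=10):
    M=[];F=[]
    for _ in range(n):
        ctrl.snapshot("side");o=ctrl.get_obs();M.append(o["moment"]);F.append(o["force"])
    m=np.mean(M,0);f=np.mean(F,0);print("theta",round(-79.35-o["orientation"][2],2)%360,"Mz %.4f +- %.4f"%(m[2],np.std(M,0)[2]/n**.5),"M",m.round(3),"F u,v,z",(f[:2]@U).round(2),(f[:2]@V).round(2),f[2].round(2));st()
E
python3 -c "
from h import *
avg(8)"
```

```text
theta 2.47 Mz -0.0010 +- 0.0069 M [ 0.008  0.144 -0.001] F u,v,z -0.17 -0.27 -0.06
rail x 102.2 y 74.7 z 46.2 yaw -81.82 F u,v,z -0.56 -0.02 0.33 M u,v,z -0.108 0.013 0.018 grip 0.0124 0.2 t 21.95
```

Call:
{"fn": "apply_moves", "kwargs": {"deltas": [{"fingers":12.5,"delta_pos":[0,0,0],"angular":[0,0,7]},{"fingers":12.5,"delta_pos":[0,0,0],"angular":[0,0,14]},{"fingers":12.5,"delta_pos":[0,0,0],"angular":[0,0,21]},{"fingers":12.5,"delta_pos":[0,0,0],"angular":[0,0,28]},{"fingers":12.5,"delta_pos":[0,0,0],"angular":[0,0,28]}]}}

```text
clock: 22.45
tool_pos: [0.6464, 0.0257, 0.046]
orientation: [180.0, -0.0, -109.9]
force: [-2.8, -1.3, -0.2]
opening: 0.0126
gripper_force: 1.4
```

```bash
python3 -c "
from h import *
avg(8)"
```

```text
theta 30.43 Mz 0.0407 +- 0.0090 M [-0.344  0.633  0.041] F u,v,z 1.08 -1.44 -0.57
rail x 102.2 y 74.3 z 45.9 yaw -109.78 F u,v,z 0.64 -1.52 -0.86 M u,v,z -0.791 -0.153 0.062 grip 0.0124 1.6 t 22.85
```

Call:
{"fn": "apply_moves", "kwargs": {"deltas": [{"fingers":12.5,"delta_pos":[0.7,-0.4,0],"angular":[0,0,0]},{"fingers":12.5,"delta_pos":[0.9,-0.5,0],"angular":[0,0,4]},{"fingers":12.5,"delta_pos":[0.9,-0.5,0],"angular":[0,0,8]},{"fingers":12.5,"delta_pos":[0.9,-0.5,0],"angular":[0,0,10]},{"fingers":12.5,"delta_pos":[0.9,-0.5,0],"angular":[0,0,10]}]}}

```text
clock: 23.35
tool_pos: [0.6469, 0.0251, 0.0462]
orientation: [180.0, 0.0, -119.8]
force: [-2.2, -0.1, -0.1]
opening: 0.0127
gripper_force: 3.0
```

```bash
python3 -c "
from h import *
avg(8)"
```

```text
theta 40.46 Mz 0.0605 +- 0.0065 M [-0.011  0.953  0.06 ] F u,v,z -0.48 -2.57 -0.27
rail x 103.2 y 74.6 z 46.1 yaw -119.81 F u,v,z -0.49 -3.46 -0.9 M u,v,z -0.956 0.248 0.067 grip 0.0128 3.0 t 23.75
```

Call:
{"fn": "apply_moves", "kwargs": {"deltas": [{"fingers":12.5,"delta_pos":[0,0,0],"angular":[0,0,3]},{"fingers":12.5,"delta_pos":[0,0,0],"angular":[0,0,6]},{"fingers":12.5,"delta_pos":[0,0,0],"angular":[0,0,6]}]}}

```text
clock: 24.05
tool_pos: [0.6469, 0.0252, 0.0462]
orientation: [180.0, 0.0, -125.9]
force: [-2.4, 0.8, 0.0]
opening: 0.0125
gripper_force: 3.8
```

```bash
python3 -c "
from h import *
avg(8)"
```

```text
theta 46.45 Mz 0.0828 +- 0.0072 M [0.517 1.378 0.083] F u,v,z -1.88 -3.37 0.6
rail x 103.2 y 74.5 z 46.1 yaw -125.80 F u,v,z -2.75 -3.27 0.09 M u,v,z -1.392 0.885 0.053 grip 0.0123 3.8 t 24.45
```

Call:
{"fn": "apply_moves", "kwargs": {"deltas": [{"fingers":12.5,"delta_pos":[0,0,0],"angular":[0,0,3]},{"fingers":12.5,"delta_pos":[0,0,0],"angular":[0,0,6]},{"fingers":12.5,"delta_pos":[0,0,0],"angular":[0,0,6]}]}}

```text
clock: 24.75
tool_pos: [0.6468, 0.0252, 0.0461]
orientation: [180.0, -0.0, -131.9]
force: [-4.0, 2.2, 2.0]
opening: 0.0127
gripper_force: 5.4
```

```bash
python3 -c "
from h import *
avg(8)"
```

```text
theta 52.46 Mz 0.1264 +- 0.0112 M [0.891 1.689 0.126] F u,v,z -3.16 -4.15 1.3
rail x 103.0 y 74.5 z 46.1 yaw -131.81 F u,v,z -2.78 -3.72 1.19 M u,v,z -1.471 1.221 0.103 grip 0.0126 5.2 t 25.15
```

Call:
{"fn": "apply_moves", "kwargs": {"deltas": [{"fingers":12.5,"delta_pos":[0.4,0.8,0],"angular":[0,0,0]},{"fingers":12.5,"delta_pos":[0.4,0.8,0],"angular":[0,0,0]}]}}

```text
clock: 25.35
tool_pos: [0.6468, 0.0254, 0.0463]
orientation: [-180.0, 0.1, -131.8]
force: [-0.8, 0.9, 0.3]
opening: 0.0129
gripper_force: 5.3
```

```bash
python3 -c "
from h import *
avg(8)"
```

```text
theta 52.47 Mz 0.1228 +- 0.0119 M [0.631 0.311 0.123] F u,v,z -2.01 -0.5 0.35
rail x 102.8 y 74.4 z 46.3 yaw -131.82 F u,v,z -1.66 -0.26 1.12 M u,v,z 0.019 0.66 0.107 grip 0.0125 5.3 t 25.75
```

Call:
{"fn": "apply_moves", "kwargs": {"deltas": [{"fingers":12.5,"delta_pos":[0,0.2,0],"angular":[0,0,2]},{"fingers":12.5,"delta_pos":[0,0.3,0],"angular":[0,0,4]},{"fingers":12.5,"delta_pos":[0,0.3,0],"angular":[0,0,4]}]}}

```text
clock: 26.05
tool_pos: [0.6466, 0.0256, 0.0464]
orientation: [-180.0, 0.1, -135.8]
force: [1.0, 1.6, 0.3]
opening: 0.0127
gripper_force: 5.5
```

```bash
python3 -c "
from h import *
avg(12)"
```

```text
theta 56.47 Mz 0.1382 +- 0.0075 M [ 0.699 -0.888  0.138] F u,v,z -1.18 2.65 -0.6
rail x 102.6 y 74.3 z 46.4 yaw -135.82 F u,v,z -0.63 4.91 -0.2 M u,v,z 1.432 0.506 0.171 grip 0.0127 5.6 t 26.65
```

Call:
{"fn": "apply_moves", "kwargs": {"deltas": [{"fingers":12.5,"delta_pos":[-0.4,-0.3,0],"angular":[0,0,2]},{"fingers":12.5,"delta_pos":[-0.4,-0.3,0],"angular":[0,0,4]},{"fingers":12.5,"delta_pos":[-0.4,-0.3,0],"angular":[0,0,4]}]}}

```text
clock: 26.95
tool_pos: [0.6465, 0.0257, 0.0463]
orientation: [180.0, 0.0, -139.8]
force: [1.7, 3.2, 1.0]
opening: 0.0125
gripper_force: 6.9
```

```bash
python3 -c "
from h import *
avg(15)"
```

```text
theta 60.47 Mz 0.1628 +- 0.0071 M [ 1.357 -0.594  0.163] F u,v,z -3.21 2.08 2.02
rail x 102.6 y 74.3 z 46.3 yaw -139.82 F u,v,z -3.6 1.67 3.56 M u,v,z 0.792 1.467 0.207 grip 0.0129 7.0 t 27.7
```

Call:
{"fn": "apply_moves", "kwargs": {"deltas": [{"fingers":12.5,"delta_pos":[-0.5,0.2,0],"angular":[0,0,1.5]},{"fingers":12.5,"delta_pos":[-0.5,0.2,0],"angular":[0,0,3]},{"fingers":12.5,"delta_pos":[-0.5,0.2,0],"angular":[0,0,3]}]}}

```text
clock: 28.0
tool_pos: [0.6465, 0.0259, 0.0462]
orientation: [180.0, -0.0, -142.9]
force: [0.7, 2.3, 4.6]
opening: 0.0127
gripper_force: 8.7
```

```bash
python3 -c "
from h import *
avg(20)"
```

```text
theta 63.48 Mz 0.1916 +- 0.0054 M [0.667 0.065 0.192] F u,v,z -1.96 0.37 4.85
rail x 102.3 y 74.3 z 46.2 yaw -142.83 F u,v,z -1.76 0.07 5.08 M u,v,z 0.008 0.611 0.179 grip 0.0128 8.7 t 29.0
```

Moment is 0.19 N m, about 28 N of grip with the side forces small. That's firm, so release and lift.

Call:
{"fn": "apply_moves", "kwargs": {"deltas": [{"fingers":14,"delta_pos":[0,0,0],"angular":[0,0,0]},{"fingers":17,"delta_pos":[0,0,0],"angular":[0,0,0]},{"fingers":22,"delta_pos":[0,0,0],"angular":[0,0,0]},{"fingers":22,"delta_pos":[0,0,-2],"angular":[0,0,0]},{"fingers":22,"delta_pos":[0,0,-8],"angular":[0,0,0]},{"fingers":22,"delta_pos":[0,0,-25],"angular":[0,0,0]},{"fingers":22,"delta_pos":[0,0,-60],"angular":[0,0,0]},{"fingers":22,"delta_pos":[0,0,-105],"angular":[0,0,0]},{"fingers":22,"delta_pos":[0,0,-150],"angular":[0,0,0]}]}}

```text
clock: 29.9
tool_pos: [0.646, 0.0258, 0.1975]
orientation: [180.0, -0.1, -142.8]
force: [1.6, 0.5, -0.2]
opening: 0.0217
gripper_force: 0.0
```

```bash
python3 -c "
from h import *;import cv2
st();plan([(.5,-.25,.21,-142.8)])
a=proj('side',W(.101,.075,.073)[:3]);print(a)
s=ctrl.snapshot('side')[...,::-1]
b=cv2.imread('pics/side3.png')
f=lambda im:cv2.resize(im[125:225,275:355],None,fx=5,fy=5,interpolation=cv2.INTER_CUBIC)
cv2.imwrite('pics/g7.png',np.hstack([f(b),f(s)]))"
```

```text
rail x 102.3 y 73.7 z 197.5 yaw -142.83 F u,v,z -0.17 1.64 -0.16 M u,v,z 0.172 0.04 0.044 grip 0.0217 0.0 t 29.9
[ 282.9 -131.6  -12.5] ang z -0.03
[303.70253009 175.79227496]
```

View pics/g7.png

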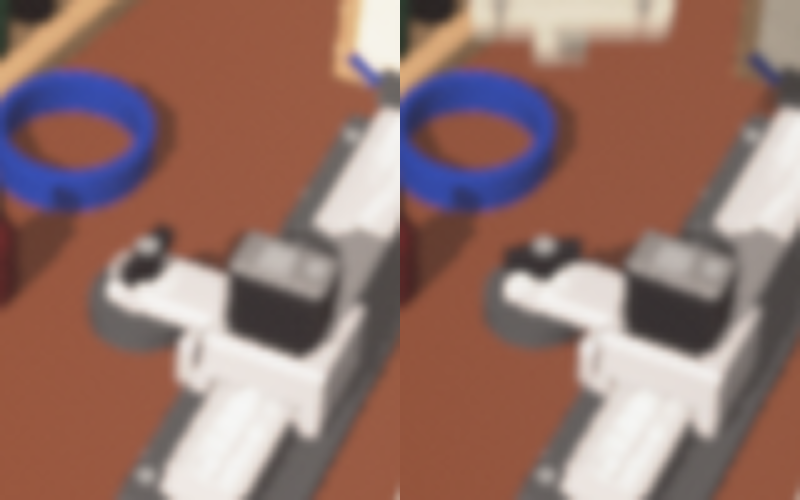

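The knob has turned to about 55–60°, and the clamp sits flat on the rail. I'll measure the shift against the pre-clamping picture to check contact with the stop.

```bash
python3 - <<'E'
from h import *;import cv2
b=cv2.cvtColor(cv2.imread('pics/side3.png'),6).astype(np.float32)
s=cv2.cvtColor(ctrl.snapshot('side')[...,::-1].copy(),6).astype(np.float32)
def shift(x0,y0,x1,y1,z,w):
    T=b[y0:y1,x0:x1];I=np.float32([[1,0,0],[0,1,0]])
    Tm=np.ascontiguousarray(T);S=np.ascontiguousarray(s[y0-6:y1+6,x0-6:x1+6])
    W0=np.float32([[1,0,6],[0,1,6]])
    c,w_=cv2.findTransformECC(Tm,S,W0,cv2.MOTION_TRANSLATION,(3,100,1e-5),None,3)
    d=w_[:,2]-6
    P=W(*w,z)[:3];J=np.c_[[(proj('side',W(w[0]+.001,w[1],z)[:3])-proj('side',P)),(proj('side',W(w[0],w[1]+.001,z)[:3])-proj('side',P))]].T
    print(c,d.round(2),"mm u,v",np.linalg.solve(J,d).round(2))
shift(314,166,350,215,.07,(.09,0))   # body+plate
shift(319,170,343,197,.09,(.09,0))   # body
shift(308,190,350,214,.05,(.07,0))   # plate rear
shift(296,181,318,195,.06,(.09,.06)) # housing
shift(276,135,306,168,.02,(.2,.15))  # tape: should be 0
E
```

```text
0.99693530486231 [-0.51 -0.03] mm u,v [-0.47  1.16]
0.995371765069343 [-0.59 -0.11] mm u,v [-0.28  1.42]
0.9944807012420624 [-0.37 -0.03] mm u,v [-0.3   0.85]
0.9855270433866481 [ 0.08 -0.16] mm u,v [0.6  0.05]
0.9973295738403424 [0.17 0.01] mm u,v [ 0.17 -0.43]
```

Call:
{"fn": "apply_moves", "kwargs": {"deltas": [{"fingers":22,"delta_pos":[29,-18,-4],"angular":[0,0,-8]},{"fingers":24,"delta_pos":[59,-36,-7],"angular":[0,0,-16]},{"fingers":24,"delta_pos":[88,-54,-7],"angular":[0,0,-24]},{"fingers":24,"delta_pos":[117.5,-72,-7],"angular":[0,0,-32]},{"fingers":24,"delta_pos":[117.5,-72,-7],"angular":[0,0,-40]},{"fingers":24,"delta_pos":[117.5,-72,-7],"angular":[0,0,-48]},{"fingers":24,"delta_pos":[117.5,-72,-7],"angular":[0,0,-56]},{"fingers":24,"delta_pos":[117.5,-72,-7],"angular":[0,0,-63.5]},{"fingers":24,"delta_pos":[117.5,-72,-7],"angular":[0,0,-63.5]},{"fingers":24,"delta_pos":[117.5,-72,-7],"angular":[0,0,-63.5]}]}}

```text
clock: 31.0
tool_pos: [0.5964, -0.1023, 0.2031]
orientation: [180.0, 0.0, -79.5]
force: [0.2, -0.0, -0.6]
opening: 0.0241
gripper_force: 0.0
```

```bash
cat > sh.py <<'E'
from h import *;import cv2
st()
b=cv2.cvtColor(cv2.imread('pics/side3.png'),6).astype(np.float32)
s=np.mean([cv2.cvtColor(ctrl.snapshot('side')[...,::-1].copy(),6).astype(np.float32) for _ in range(4)],0).astype(np.float32)
def shift(nm,x0,y0,x1,y1,z,w):
    T=np.ascontiguousarray(b[y0:y1,x0:x1]);S=np.ascontiguousarray(s[y0-6:y1+6,x0-6:x1+6])
    c,w_=cv2.findTransformECC(T,S,np.float32([[1,0,6],[0,1,6]]),cv2.MOTION_TRANSLATION,(3,200,1e-6),None,3)
    d=w_[:,2]-6;P=W(*w,z)[:3]
    J=np.c_[[(proj('side',W(w[0]+.001,w[1],z)[:3])-proj('side',P)),(proj('side',W(w[0],w[1]+.001,z)[:3])-proj('side',P))]].T
    print(nm,round(c,3),d.round(2),"mm u,v",np.linalg.solve(J,d).round(2))
shift("body+plate",314,166,350,215,.07,(.09,0))
shift("body",319,170,343,197,.09,(.09,0))
shift("plate",308,190,350,214,.05,(.07,0))
shift("housing",296,181,318,195,.06,(.09,.06))
shift("tape",276,135,306,168,.02,(.2,.15))
shift("rail",300,205,330,240,.03,(.03,0))
E
python3 sh.py
```

```text
rail x 219.0 y 1.3 z 203.1 yaw -79.55 F u,v,z 0.08 0.19 -0.63 M u,v,z -0.09 0.025 0.031 grip 0.0241 0.0 t 31.0
body+plate 0.997 [-0.49 -0.03] mm u,v [-0.44  1.11]
body 0.995 [-0.58 -0.11] mm u,v [-0.27  1.38]
plate 0.995 [-0.38 -0.01] mm u,v [-0.38  0.83]
housing 0.985 [ 0.07 -0.13] mm u,v [0.48 0.03]
tape 0.997 [0.17 0.01] mm u,v [ 0.18 -0.43]
rail 1.0 [-0.02 -0.01] mm u,v [0.01 0.05]
```

```bash
python3 -c "
from plant import ctrl
print(ctrl.close_job())"
```

```text
the job is handed in; nothing more can be done
None
```

I handed the job in: the camera's clamp is on the rail, lens towards the drawing, up against the stop block. The knob is tightened to about 28 N by its 0.19 N m moment, and the arm is clear. After tightening, the side pictures suggest the clamp may sit up to about 0.5 mm off the stop; I couldn't tell that apart from a small height change, so I left it.

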